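# Fit the T-key and close the cam clamp

## Robot

A 7-joint arm with a two-finger parallel gripper is mounted at the origin on the work surface. World frame = base frame: x ahead of the robot, y to its left, z up, the work surface at z = 0. Lengths are in m, angles in rad, forces in N, time in s.
With the tool pointing down it reaches from about 0.425 to 0.875 m from the base axis. Payload 8.4 kg.
Tool frame: the origin (TCP) lies between the finger pads; the fingertips stand r.finger_overhang ahead of it and the grasp point (between the pads) lies 11 mm behind it (r.finger_overhang is the distance from the TCP to the fingertips, in m); x points along the fingers, z is the direction in which the jaws open and shut, and the axes are right-handed (so a half turn about x gives the same grasp; the last joint's range is limited). The gripper opens to 85 mm and grips with 20 to 120 N. Pads are 22 mm wide; open, the fingers measure 114 mm over their backs; the gripper's body (76 mm by 85 mm) begins 54 mm behind the grasp point. The pads swing forward as they close: fully open they stand 13 mm farther back than shut.
Start: joints at [1.071, 0.333, 0.04, 1.465, -0.013, 1.343, -0.059], TCP at [0.254, -0.598, 0.239] pointing down, gripper open.
Joint ranges: [-2.58, 2.58], [-0.38, 2.09], [-1.3, 1.39], [0.25, 2.4], [-1.5, 4.64], [0.08, 2.09], [-2.65, 2.65]. Speed limits (rad/s): [2.22, 2.22, 2.79, 2.79, 3.14, 3.14, 3.14].

## Interface

Orientations are given as [roll, pitch, yaw] about the fixed x, y, z axes, in that order (R = Rz(yaw) Ry(pitch) Rx(roll)).
In Python, from plant import r gives the robot as it stands.
- The arm moves only by the tool step_arm, never from a script. Its argument "increments" is a list of rows, each an object with "offset": the shift along the world's x, y, z in mm, a list of three; "roll": the turn about the world's z in degrees. A call has 1 to 12 rows; each row shifts and turns the pose as measured when the row begins; what a row does not reach is not made up. A row lasts 1/10 s, in which the tool goes at most 50 mm and 8.59 degrees, less where a joint would pass 70% of its speed; a pose out of reach is approached as far as the arm can. A call with a gripper value outside its range is refused whole. "grip" is the finger opening in mm, from 0 to 85.4, set as the call begins (left out, the last holds). The fingers move at their own pace and stop on an object; the grip force is fixed at half the most. Time passes only in rows, so rows that do not move let the fingers close. It gives the time, the measured TCP pose, the force and the opening at its end, in the units of the state.
- r.observe(): the state, without advancing time (a new reading comes with each control period).
- r.read_camera(name): name is "scene" or "side" or "wrist"; returns a dict with "image" (384x512x3 uint8, red, green, blue), "z_map" (384x512 float32, m along the optical axis (not along the pixel's ray), 0 where there is no reading), "K" (3x3 intrinsics, pixels), "rvec" (rotation vector, rad) and "tvec" (3), from world to camera coordinates, as OpenCV has them; the wrist camera has in their place "mount" (4x4, takes a point from camera to tool coordinates, whose origin is the TCP and whose axes are the tool frame's). Camera axes: x right, y down, z forward; pixel columns grow to the right and rows downward; lengths in m; the calibration is good to about 2 mm. A picture is of the moment at which its call begins: read the wrist's pose just before it.
- r.finish_job(): hands the job in, once; it reports no verdict.
Trained networks look in the newest picture that a camera, given by its name, has taken for a name from the list of things; names that differ only in an ending like _2 or _b are one class to them, and where a whole thing is asked for, a point or a joint stands for the part that bears it (a point fixed in the world has none). Each returns a list of dicts, best first, with "conf" (0 to 1); they miss things now and then, are a little off and sometimes report something else, mostly with a low value. They report only what shows in the picture. A call takes as long as a camera call. They do not tell look-alikes from the thing itself.
- r.find_in(camera, query): "rect" ([centre column, centre row, width, height] in pixels, round what is visible of it).
- r.landmark_of(camera, query): "uv" ([column, row] in pixels: a listed point, or the origin of a listed thing).
The state is a dict: "time": time; "joint_pos": joint angles; "dq": joint speeds; "joint_torque": joint torques, N m; "tool_pos": TCP position; "orientation": TCP orientation; "contact_force": force on the tool from outside, world axes, zero at the start; "moment": the same for the moment, N m; "width": opening from 0.0 (shut) to 1.0 (fully open).
Only numpy, scipy, OpenCV 4.12 (cv2) and the standard library are available. Lean on these libraries where they do the work, as an engineer would, in place of code of your own. Each camera call takes 0.05 s, during which the arm holds its last target. There are 200 camera calls.

## Task

Take the T-handled key out of the wooden stand and press it gently down onto the square drive of the cam clamp until the spring balls click and the key is fully home. Only then turn the key clockwise, seen from above, as far as it goes so the jaw closes on the metal strip, and leave the key standing on the drive. Do not force it, and leave the round-knobbed key in the stand.

Things in the scene. Friction and masses are not known exactly. Their poses are not given: they have to be found in the camera images.
- key: T-handled key, loose, 0.12 to 0.2 kg, upright in one recess of the stand. Origin: centre of its open mouth (lower end), 25 mm above the bench at the start; z up the key. Square steel sleeve 21 x 21 mm, 39 mm tall; square bore 14 x 14 mm, 35 mm deep, flats square to the key's x and y, alike at every quarter turn. Each bore wall has a 9 x 9 mm window, 17.8 to 26.8 mm above the mouth, for the ball.
- key_bar (a point): centre of the T-key's wooden crossbar, on the key's axis 63 mm above its mouth; same axes as the key. The bar is 70 mm long (key x), 14 mm thick (key y), 16 mm tall, with free space below it beside the 12 mm round neck.
- knob_key: the other key, to be left alone: same height and sleeve, but a round wooden knob 32 mm across instead of a crossbar. Origin: centre of its lower end.
- stand: wooden block 80 x 200 x 40 mm (x, y, z), fixed, origin at the centre of its underside. Two square recesses, 23.5 mm wide and 15 mm deep, at x = -8 mm, y = -50 and +50 mm, hold one key each; the crossbar lies along the block's y within a few degrees. A row of small burrs, reaching 52 mm above the bench, stands along its +x edge.
- clamp: steel cam clamp, fixed, origin at the centre of its underside: block 110 x 70 x 30 mm (x, y, z), two jaws on the +x half of its top reaching 58 mm above the bench, a metal strip against the fixed jaw, and the upright spindle 22 mm towards -x from the middle, ending in a square drive.
- axis (a point): point on the spindle's axis at the clamp's top face, 30 mm above the bench; axes of the clamp. The spindle's round collar (30 mm across, rigid) stops the key's mouth when fully home: 33 to 56 mm above the bench, different each time, not measured, rigid during work. The square drive on it is 12.5 x 12.5 mm and 33 mm long, its top 4 mm tapering to 8.5 mm square; flats square to the clamp at spindle 0.
- ball (a joint): how far the sprung ball in the drive's +x flat is pressed in, m: 0 when out; its twin in the -x flat is alike. 10 mm balls, centres 22 mm above the collar, 3.2 mm proud of the flats. They stop a key laid on lightly 26 mm short of home; pushing past takes about 6 to 12 N, more if askew; then they stay pressed in 1 to 3 mm and spring out into the windows over the last 4 mm, pulling the key home.
- spindle (a joint): turn of the spindle, rad: 0 jaw open, growing clockwise seen from above to 1.05 at the stop, where the jaw meets the strip; starts between 0 and 0.2. Friction about 0.05 N m; it stays where it is left. The key has about 0.13 rad of play on the square each way.
Things that resemble listed ones, but are neither listed nor needed, are in the scene too. What is shaped like the key but green is not meant.

How it is judged:
On the way, in this order (a step that is already met when the one before it is completed fails the run):
1. the T-handled key is lifted out of the stand (height (world z) of key above 0.06 m and angle between key's own z axis and vertical below 0.5 rad), for 0.1 s.
2. the key is fully home on the drive, clicked, with the clamp not yet turned closed (value of joint ball below 0.0008 m and height (world z) of key below 0.0575 m and horizontal distance between key and axis below 0.0025 m and angle between key's own z axis and vertical below 0.08 rad and value of joint spindle below 0.5 rad), for 0.2 s.
At the end, for the whole second after the job is handed in: spindle turned past 0.9 rad (stop at 1.05); T-key at rest, clicked home on the drive: ball pressed in less than 0.8 mm, key's mouth lower than 57.5 mm, within 2.5 mm of the axis, upright within 0.08 rad; round-knobbed key still in its recess, moved less than 10 mm (value of joint spindle above 0.9 rad and value of joint ball below 0.0008 m and height (world z) of key below 0.0575 m and horizontal distance between key and axis below 0.0025 m and angle between key's own z axis and vertical below 0.08 rad and linear speed of key below 0.02 m/s and distance of knob_key from where it was at the start of the episode below 0.01 m); the robot touches nothing.
It fails at once if the key is forced on: more than 35 N between the key and the clamp before the jaw is closed (contact force between key and clamp above 35 N and value of joint spindle below 0.9 rad).
It fails at once if the key is wrenched: more than 80 N between the key and the clamp (contact force between key and clamp above 80 N).
It fails at once if the round-knobbed key is pulled out or pushed over (distance of knob_key from where it was at the start of the episode above 0.015 m or angle between knob_key's own z axis and vertical above 0.4 rad).
It also fails if it takes over 48 s, if anything falls off the work surface, if the arm or the gripper's body presses on something with over 40 N, if the wrist force passes 120 N, or if a joint passes its speed limit or range.

## Working session

There is one attempt and no reset: what is moved stays moved. The work goes in short steps, Python scripts to look and compute and a tool call to move; the robot and the scene stay as the last step left them, time stands still between calls to the robot, and variables do not carry over. Pictures are saved under pics/ and viewed, about 8 in all and at most 12, crops included, and the job is handed in when it is done.

Besides the shell and the picture viewer there is one more tool, called as name([rows], argument=value, ...), one row to a line, values as JSON. step_arm: Moves the arm, as the interface text tells. Its arguments: {"type":"object","properties":{"increments":{"type":"array","items":{"type":"object","properties":{"offset":{"type":"array","items":{"type":"number"}},"roll":{"type":"number"}}}},"grip":{"type":"number"}},"required":["increments"]}

```bash
mkdir -p pics; ls
cat > h.py <<'E'
import numpy as np, cv2
from scipy.spatial.transform import Rotation as Rn
from plant import r
def world(c,st=None):
    """returns HxWx3 world points"""
    z=c["z_map"];K=np.array(c["K"]);h,w=z.shape
    u,v=np.meshgrid(np.arange(w),np.arange(h))
    P=np.stack([(u-K[0,2])/K[0,0]*z,(v-K[1,2])/K[1,1]*z,z],-1)
    if "mount" in c:
        M=np.array(c["mount"]);P=P@M[:3,:3].T+M[:3,3]
        R=Rn.from_euler("xyz",st["orientation"]).as_matrix()
        return P@R.T+np.array(st["tool_pos"])
    R=cv2.Rodrigues(np.array(c["rvec"],float))[0]
    return (P-np.array(c["tvec"]).ravel())@R
def save(n,im): cv2.imwrite("pics/"+n,cv2.cvtColor(np.ascontiguousarray(im),cv2.COLOR_RGB2BGR))
E
python3 - <<'E'
from h import *
np.set_printoptions(precision=3,suppress=True)
print(r.observe(), r.finger_overhang)
ims=[]
for cam in ("scene","side"):
    c=r.read_camera(cam);W=world(c);ims.append(c["image"])
    np.savez(f"{cam}.npz",im=c["image"],W=W)
    for q in ("key","knob_key","stand","clamp"):
        for d in r.find_in(cam,q)[:4]:
            x,y=[int(t) for t in d["rect"][:2]]
            print(cam,q,np.array(d["rect"]),round(d["conf"],2),W[min(y,383),min(x,511)])
    for q in ("key_bar","axis","key"):
        for d in r.landmark_of(cam,q)[:4]:
            x,y=[int(t) for t in d["uv"]]; print(cam,"lm",q,(x,y),round(d["conf"],2),W[min(y,383),min(x,511)])
save("a.png",cv2.resize(np.vstack(ims),(400*1,600)) if 0 else ims[0]); save("b.png",ims[1])
E
```

```text
pics
{'time': 0.0, 'joint_pos': array([ 1.071,  0.334,  0.04 ,  1.466, -0.013,  1.343, -0.058]), 'dq': array([ 0.   , -0.   ,  0.001,  0.001, -0.002, -0.   ,  0.001]), 'joint_torque': array([ -0.002, -65.854,   1.364, -40.557,   0.017,   0.012,  -0.   ]), 'tool_pos': array([ 0.253, -0.598,  0.238]), 'orientation': array([-3.052,  1.569,  2.061]), 'contact_force': array([0.062, 0.234, 0.212]), 'moment': array([-0.012,  0.012, -0.024]), 'width': 1.0022743010806605} 0.008
scene key [275.8 176.7  18.3  21.5] 0.77 [0.523 0.141 0.07 ]
scene key [297.2 215.5  17.7  35.6] 0.59 [0.671 0.087 0.048]
scene knob_key [306.2 167.4  13.4  25.6] 0.58 [0.539 0.241 0.071]
scene stand [289.4 187.9  78.5  43.6] 0.74 [0.55  0.17  0.037]
scene clamp [165.  253.3  53.2  53.1] 0.58 [ 0.606 -0.234  0.051]
scene lm key_bar (159, 244) 0.73 [ 0.559 -0.226  0.041]
scene lm key_bar (296, 209) 0.7 [0.671 0.083 0.068]
scene lm key_bar (273, 168) 0.54 [0.521 0.135 0.095]
scene lm axis (156, 244) 0.94 [ 0.556 -0.232  0.042]
scene lm key (299, 231) 0.77 [0.681 0.088 0.005]
scene lm key (277, 190) 0.52 [0.554 0.123 0.047]
side key [208.3 221.8  25.8  28. ] 0.95 [0.666 0.092 0.041]
side key [251.1 243.3  21.4  35.3] 0.63 [0.534 0.105 0.037]
side knob_key [216.8 270.1  20.5  29.6] 0.69 [0.526 0.255 0.085]
side stand [229.1 279.1  86.1  75.2] 0.8 [0.516 0.227 0.04 ]
side clamp [296.2 185.2  40.   31.6] 0.84 [ 0.552 -0.193  0.032]
side lm key_bar (206, 211) 0.93 [0.669 0.094 0.072]
side lm key_bar (247, 239) 0.64 [0.516 0.154 0.094]
side lm key_bar (247, 257) 0.6 [0.515 0.155 0.043]
side lm axis (304, 184) 0.76 [ 0.533 -0.211  0.032]
side lm key (246, 257) 0.89 [0.518 0.155 0.042]
side lm key (210, 237) 0.84 [ 0.656  0.101 -0.   ]
```

Run:
```python
from h import *
np.set_printoptions(precision=4,suppress=True)
A=np.load("scene.npz");B=np.load("side.npz")
a=cv2.resize(A["im"][150:290,120:340],None,fx=3.6,fy=3.6,interpolation=2)
b=cv2.resize(B["im"][150:330,170:390],None,fx=2.4,fy=2.4)
save("c.png",a[:600,:800]);save("d.png",b)
# stand top: points z 0.034-0.043
for n,D in(("scene",A),("side",B)):
    W=D["W"]; x,y,z=W[...,0],W[...,1],W[...,2]
    m=(abs(z-.04)<.004)&(abs(x-.55)<.09)&(abs(y-.2)<.16)
    p=W[m][:,:2].astype(np.float32);print(n,"stand",m.sum(),cv2.minAreaRect(p))
    m=(abs(z-.03)<.003)&(abs(x-.58)<.1)&(abs(y+.23)<.1)
    p=W[m][:,:2].astype(np.float32);print(n,"clamp30",m.sum(),cv2.minAreaRect(p))
    m=(z>.058)&(z<.11)&(abs(x-.55)<.1)&(abs(y-.2)<.16)
    for lab in [(m&(y<.2)&(x<.6)),(m&(y>.2)&(x<.6)),(m&(x>.61))]:
        if lab.sum(): print(n,"tops",lab.sum(),W[lab].mean(0),cv2.minAreaRect(W[lab][:,:2].astype(np.float32)),z[lab].max())
    m=(z>.032)&(z<.12)&(abs(x-.56)<.035)&(abs(y+.23)<.05)
    print(n,"spindle",m.sum(),W[m].mean(0),np.sort(z[m])[-10:])
```

```text
scene stand 985 ((0.5374623537063599, 0.19324031472206116), (0.20281967520713806, 0.0861487090587616), 80.74276733398438)
scene clamp30 402 ((0.5685998797416687, -0.22135649621486664), (0.11221866309642792, 0.0699014887213707), 6.898982048034668)
scene tops 220 [0.525  0.1411 0.0841] ((0.5223131775856018, 0.14347293972969055), (0.06904899328947067, 0.022830799221992493), 73.00935363769531) 0.09755714230396563
scene tops 139 [0.5406 0.2396 0.0826] ((0.5390096306800842, 0.24114468693733215), (0.030703086405992508, 0.028262333944439888), 59.903141021728516) 0.09688415116767375
scene tops 30 [0.6429 0.0895 0.0669] ((0.642706036567688, 0.0917469784617424), (0.01366011518985033, 0.015912845730781555), 2.1191024780273438) 0.07199672811677543
scene spindle 336 [ 0.5629 -0.2249  0.0511] [0.0776 0.0777 0.0779 0.0781 0.0781 0.0784 0.0785 0.0787 0.0787 0.0794]
side stand 1995 ((0.5355965495109558, 0.19211575388908386), (0.20190274715423584, 0.08200173825025558), 81.0458755493164)
side clamp30 276 ((0.5648594498634338, -0.22149483859539032), (0.10938195139169693, 0.07471124827861786), 7.263246059417725)
side tops 311 [0.5173 0.149  0.0858] ((0.518691897392273, 0.14604847133159637), (0.07004937529563904, 0.019564706832170486), 76.5750503540039) 0.09816068159594975
side tops 299 [0.5323 0.2471 0.0847] ((0.5342019200325012, 0.24413824081420898), (0.029717007651925087, 0.029264096170663834), 28.646738052368164) 0.09780682026148893
side tops 49 [0.64   0.095  0.0666] ((0.6411571502685547, 0.09352808445692062), (0.01159162912517786, 0.016715727746486664), 85.31362915039062) 0.07233864918471786
side spindle 206 [ 0.5597 -0.2159  0.0497] [0.0755 0.0756 0.0766 0.0766 0.0775 0.0779 0.0783 0.0784 0.0788 0.0798]
```

View pics/c.png

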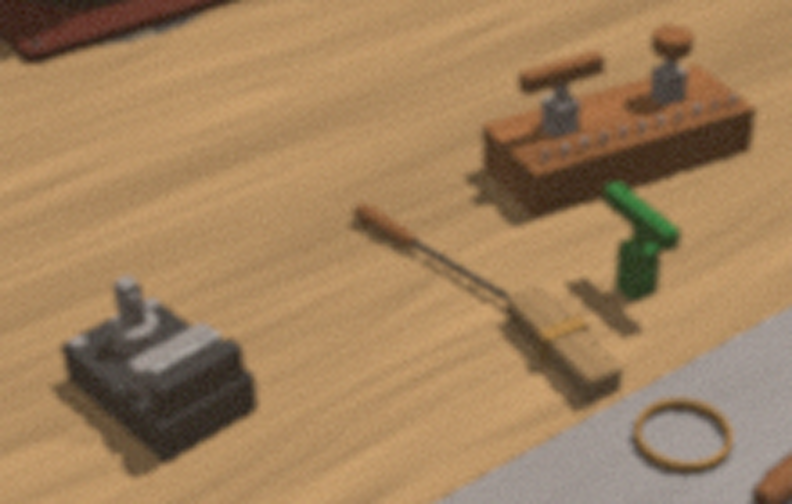

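View pics/d.png

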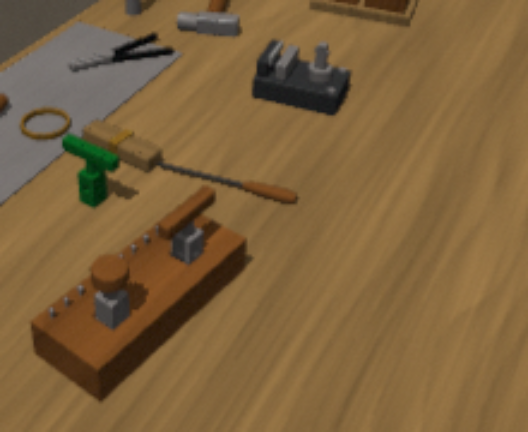

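The scene crop shows the brown T-key in the stand's near recess at scene px (275,170). Two things could be taken for it: the round-knob key at (306,165) in the far recess, and the green T at (297,213) on the bench. The brown T with the grey sleeve is the one I want, and both crops confirm that. The drive spindle stands on the clamp at (155,235), with its top about 79 mm high.

Run:
```python
from h import *
np.set_printoptions(precision=4,suppress=True)
s=r.observe();R=Rn.from_euler("xyz",s["orientation"]).as_matrix();print(R, s["tool_pos"])
c=r.read_camera("wrist");print(c["mount"],c["K"])
```

```text
[[ 0.      0.9207  0.3902]
 [ 0.      0.3902 -0.9207]
 [-1.      0.     -0.    ]] [ 0.2536 -0.5985  0.2393]
[[ 0.0015 -0.2785  0.9604 -0.136 ]
 [ 0.0005 -0.9604 -0.2785  0.0711]
 [ 1.      0.0009 -0.0013 -0.    ]
 [ 0.      0.      0.      1.    ]] [[287.4547   0.     254.3191]
 [  0.     287.4547 190.0392]
 [  0.       0.       1.    ]]
```

step_arm([
  {"offset": [45,0,10]},
  {"offset": [25,42,0]},
  {"offset": [25,42,0]},
  {"offset": [25,42,0]},
  {"offset": [25,42,0]},
  {"offset": [25,42,0]},
  {"offset": [25,42,0]},
  {"offset": [25,42,0]},
  {"offset": [25,42,0]},
])

```text
invalid input
```

step_arm([
  {"offset": [40,0,10],"roll": 0},
  {"offset": [25,42,0],"roll": 0},
  {"offset": [25,42,0],"roll": 0},
  {"offset": [25,42,0],"roll": 0},
  {"offset": [25,42,0],"roll": 0},
  {"offset": [25,42,0],"roll": 0},
  {"offset": [25,42,0],"roll": 0},
  {"offset": [25,42,0],"roll": 0},
  {"offset": [25,42,0],"roll": 0},
  {"offset": [0,0,0],"roll": 0},
], grip=85)

```text
time: 1.85
tool_pos: [0.495, -0.2517, 0.249]
orientation: [-1.034, 1.57, -2.209]
contact_force: [0.4, 0.1, 0.1]
width: 0.996
```

```bash
cat > w.py <<'E'
from h import *
np.set_printoptions(precision=4,suppress=True)
def wrist(n):
    s=r.observe();c=r.read_camera("wrist");W=world(c,s);save(n+".png",c["image"])
    np.savez(n+".npz",im=c["image"],W=W)
    R=Rn.from_euler("xyz",s["orientation"]).as_matrix()
    print("t",s["time"],"tcp",s["tool_pos"],"jaw yaw",np.degrees(np.arctan2(R[1,2],R[0,2])),"down",R[:,0],"q",s["joint_pos"])
    return s,c,W
E
python3 - <<'E'
from w import *
s,c,W=wrist("w1")
for d in r.landmark_of("wrist","axis")[:2]: print(d)
x,y,z=W[...,0],W[...,1],W[...,2]
near=(abs(x-.545)<.05)&(abs(y+.224)<.05)
m=(abs(z-.03)<.003)&(abs(x-.57)<.1)&(abs(y+.22)<.1);print("clamp",m.sum(),cv2.minAreaRect(W[m][:,:2].astype(np.float32)))
for lo,hi in((.076,.085),(.05,.074),(.040,.049)):
    m=near&(z>lo)&(z<hi)&(np.hypot(x-.545,y+.224)<.025)
    if m.sum():print(lo,hi,m.sum(),W[m].mean(0),np.median(z[m]),cv2.minAreaRect(W[m][:,:2].astype(np.float32)))
E
```

```text
t 1.85 tcp [ 0.495  -0.2517  0.249 ] jaw yaw -67.3174495950078 down [-0.0006 -0.0008 -1.    ] q [ 0.5922  0.1489 -0.2251  1.6747  0.0352  1.3221 -0.8141]
{'uv': [253.8, 117.7], 'conf': 0.61}
clamp 3330 ((0.5672100186347961, -0.221340149641037), (0.10940857231616974, 0.0700688585639), 7.47276496887207)
0.076 0.085 143 [ 0.5458 -0.2241  0.0792] 0.07948689704923065 ((0.5457024574279785, -0.2241515815258026), (0.01221573818475008, 0.012248427607119083), 5.743244171142578)
0.05 0.074 36 [ 0.5465 -0.2237  0.0714] 0.07193009509594368 ((0.5459983944892883, -0.22438080608844757), (0.018156563863158226, 0.010338432155549526), 15.500456809997559)
0.04 0.049 342 [ 0.5466 -0.224   0.0473] 0.047316150794274134 ((0.5459257364273071, -0.22399897873401642), (0.028678076341748238, 0.028752217069268227), 68.6468734741211)
```

View pics/w1.png

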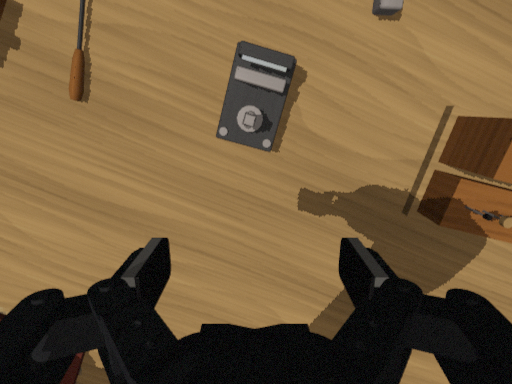

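The picture shows the clamp at px (255,95) with the drive and collar at (250,118). The collar is at z≈47 mm and the drive top at ≈79.5 mm, so the drive is 32.5 mm long, which fits the 33 mm given. I'll go lower to measure the angle of the square.

step_arm([
  {"offset": [-7,0,-40],"roll": 0},
  {"offset": [0,0,-40],"roll": 0},
  {"offset": [0,0,-35],"roll": 0},
  {"offset": [0,0,0],"roll": 0},
])

```text
time: 2.35
tool_pos: [0.4819, -0.2648, 0.1323]
orientation: [-0.351, 1.563, -1.541]
contact_force: [-0.6, 0.1, -0.3]
width: 0.992
```

Run:
```python
from w import *
s,c,W=wrist("w2")
x,y,z=W[...,0],W[...,1],W[...,2]
rr=np.hypot(x-.5458,y+.2241)
m=(abs(z-.03)<.003)&(abs(x-.57)<.1)&(abs(y+.22)<.1);print("clamp",m.sum(),cv2.minAreaRect(W[m][:,:2].astype(np.float32)))
for lo,hi in((.078,.085),(.052,.077),(.040,.050)):
    m=(z>lo)&(z<hi)&(rr<.022)
    if m.sum():print(lo,hi,m.sum(),W[m].mean(0),np.median(z[m]),cv2.minAreaRect(W[m][:,:2].astype(np.float32)))
vv,uu=np.where((z>.052)&(rr<.02)); print(uu.min(),uu.max(),vv.min(),vv.max())
u0,v0=int(uu.mean()),int(vv.mean())
save("w2c.png",cv2.resize(c["image"][max(v0-28,0):v0+28,u0-35:u0+35],None,fx=10,fy=10,interpolation=cv2.INTER_CUBIC))
# directions in image of world x
K=np.array(c["K"])
i=(abs(z-.03)<.003);print(u0,v0)
A=np.c_[uu*0+1,uu,vv]
mm=(z>.078)&(rr<.02);v,u=np.where(mm);sol=np.linalg.lstsq(np.c_[np.ones(len(u)),W[mm][:,:2]],np.c_[u,v],rcond=None)[0];print("d(uv)/dx,dy",sol[1:])
```

```text
t 2.35 tcp [ 0.4819 -0.2648  0.1323] jaw yaw -68.20610284322345 down [ 0.0002 -0.0079 -1.    ] q [ 0.6043  0.2237 -0.2118  1.8357  0.061   1.0845 -0.8212]
clamp 7840 ((0.5672689080238342, -0.2213355302810669), (0.10932208597660065, 0.07030206173658371), 7.4222893714904785)
0.078 0.085 303 [ 0.546  -0.2243  0.0798] 0.07989818010930211 ((0.5458055138587952, -0.22431597113609314), (0.01144334115087986, 0.011699042282998562), 5.871449947357178)
0.052 0.077 164 [ 0.5461 -0.2252  0.0723] 0.07282521716959019 ((0.5458349585533142, -0.22423705458641052), (0.01865490898489952, 0.012553728185594082), 6.318818092346191)
0.04 0.05 787 [ 0.5463 -0.2251  0.0473] 0.0472854908190572 ((0.5459151268005371, -0.22413508594036102), (0.02907462604343891, 0.02914809249341488), 47.61507797241211)
0 511 0 383
246 156
d(uv)/dx,dy [[  584.2904  -827.9778]
 [-1675.1564 -6703.4598]]
```

View pics/w2c.png

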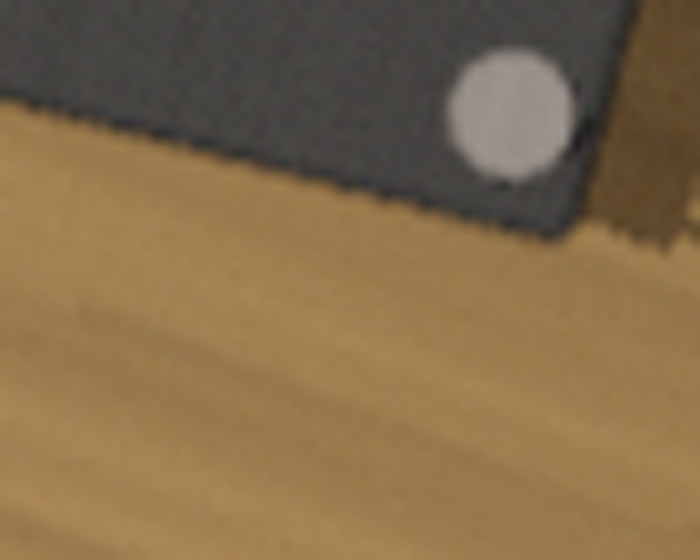

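The crop missed the drive because no-reading pixels skewed its centre. The depth fit is good, though. The balls' rectangle is 18.7 × 12.5 mm at 6.3°, which matches 12.5 + 2×3.2 mm. That puts the drive yaw at about 6°, the axis at (0.5458, −0.2242) and the collar at 0.0473. Next is the key.

step_arm([
  {"offset": [0,0,40],"roll": 0},
  {"offset": [3,30,20],"roll": 5},
  {"offset": [3,35,10],"roll": 6},
  {"offset": [3,35,0],"roll": 6},
  {"offset": [3,35,0],"roll": 6},
  {"offset": [3,35,0],"roll": 6},
  {"offset": [3,35,0],"roll": 6},
  {"offset": [3,35,0],"roll": 6},
  {"offset": [3,35,0],"roll": 6},
  {"offset": [3,30,0],"roll": 5},
  {"offset": [3,15,0],"roll": 3},
  {"offset": [0,0,0],"roll": 0},
])

```text
time: 3.6
tool_pos: [0.5203, 0.0531, 0.2401]
orientation: [0.183, 1.522, -0.029]
contact_force: [0.2, -0.4, 0.2]
width: 0.998
```

```bash
cat > k.py <<'E'
from w import *
import sys
s,c,W=wrist(sys.argv[1])
x,y,z=W[...,0],W[...,1],W[...,2]
rr=np.hypot(x-.521,y-.1446)
for lo,hi in((.09,.102),):
    m=(z>lo)&(z<hi)&(rr<.045)
    if m.sum():print(lo,hi,m.sum(),W[m].mean(0),np.median(z[m]),cv2.minAreaRect(W[m][:,:2].astype(np.float32)))
m=(abs(z-.04)<.003)&(abs(x-.54)<.1)&(abs(y-.19)<.14);print("stand",m.sum(),cv2.minAreaRect(W[m][:,:2].astype(np.float32)))
E
python3 k.py w3
```

```text
t 3.6 tcp [0.5203 0.0531 0.2401] jaw yaw -12.174519789762119 down [ 0.049  -0.0014 -0.9988] q [ 0.316   0.0721 -0.5302  1.7854  0.0508  1.2467 -0.4395]
0.09 0.102 1210 [0.5222 0.1455 0.0971] 0.09715445032492545 ((0.5219597220420837, 0.144443079829216), (0.06980738043785095, 0.013997208327054977), 82.02784729003906)
stand 8348 ((0.5328667163848877, 0.162680983543396), (0.13947266340255737, 0.08010684698820114), 81.18712615966797)
```

View pics/w3.png

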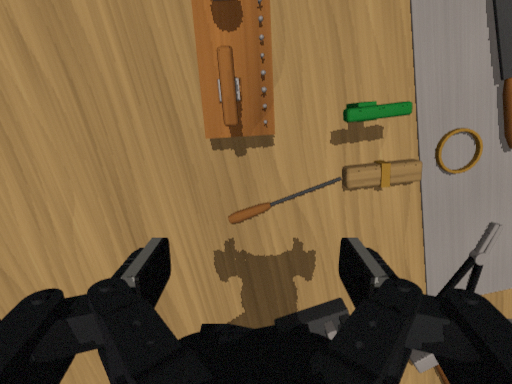

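The bar is at px (228,85): centre (0.522, 0.1444), yaw 82°, top 97 mm, size 69.8 × 14.0 mm, all as described. The green T is at (378,111) and the knob key at (228,10). The tool has picked up a tilt of about 0.05 rad, so I'll check how that behaves at lower speeds.

step_arm([
  {"offset": [0,10,0],"roll": 0},
  {"offset": [0,10,0],"roll": 0},
  {"offset": [0,10,0],"roll": 0},
  {"offset": [0,10,0],"roll": 0},
  {"offset": [0,0,0],"roll": 0},
])

```text
time: 4.15
tool_pos: [0.5207, 0.0895, 0.2406]
orientation: [0.147, 1.522, -0.08]
contact_force: [-0.1, 0.2, 0.1]
width: 0.995
```

```bash
cat > o.py <<'E'
from w import *
s=r.observe();R=Rn.from_euler("xyz",s["orientation"]).as_matrix()
print("t",s["time"],"tcp",s["tool_pos"],"jaw yaw",np.degrees(np.arctan2(R[1,2],R[0,2])),"down",R[:,0],"q",s["joint_pos"],"F",s["contact_force"],"M",s["moment"],"dq",abs(s["dq"]).max())
E
python3 o.py
```

```text
t 4.15 tcp [0.5207 0.0895 0.2406] jaw yaw -13.055923184683099 down [ 0.0489 -0.0039 -0.9988] q [ 0.2698  0.0874 -0.5621  1.7709  0.0677  1.2515 -0.537 ] F [-0.0914  0.2338  0.0981] M [-0.0041  0.0693 -0.0344] dq 0.019848320813434996
```

step_arm([
  {"offset": [0,0,0],"roll": -7},
  {"offset": [0,0,0],"roll": -7},
  {"offset": [0,0,0],"roll": -7},
  {"offset": [0,0,0],"roll": -7},
  {"offset": [0,0,0],"roll": 0},
])

```text
time: 4.65
tool_pos: [0.5203, 0.089, 0.2397]
orientation: [0.116, 1.523, -0.619]
contact_force: [0.3, -0.6, -0.6]
width: 0.992
```

```bash
python3 o.py
```

```text
t 4.65 tcp [0.5203 0.089  0.2397] jaw yaw -42.09763198718786 down [ 0.039  -0.0278 -0.9989] q [ 0.2326  0.0964 -0.5409  1.7631  0.092   1.2681 -1.0663] F [ 0.3033 -0.5563 -0.5865] M [0.0218 0.0722 0.0318] dq 0.09718349585727094
```

step_arm([
  {"offset": [0,-35,0],"roll": -6},
  {"offset": [0,-35,0],"roll": -6},
  {"offset": [0,-35,0],"roll": -6},
  {"offset": [0,0,0],"roll": 0},
  {"offset": [0,0,0],"roll": 0},
])

```text
time: 5.15
tool_pos: [0.5196, -0.0189, 0.2393]
orientation: [0.112, 1.524, -0.928]
contact_force: [-0.5, 1.1, -0.4]
width: 0.996
```

```bash
python3 o.py
```

```text
t 5.15 tcp [ 0.5196 -0.0189  0.2393] jaw yaw -59.58675027397838 down [ 0.0283 -0.0378 -0.9989] q [ 0.3417  0.0739 -0.4364  1.7821  0.0749  1.2685 -1.1545] F [-0.4979  1.1041 -0.4053] M [ 0.0906  0.0154 -0.0292] dq 0.03554843997962228
```

step_arm([
  {"offset": [0,0,-40],"roll": 0},
  {"offset": [0,0,-40],"roll": 0},
  {"offset": [0,0,0],"roll": 0},
])

```text
time: 5.45
tool_pos: [0.5205, -0.0173, 0.1589]
orientation: [0.172, 1.521, -0.858]
contact_force: [-0.9, 0.4, 0.2]
width: 0.992
```

```bash
python3 o.py
```

```text
t 5.45 tcp [ 0.5205 -0.0173  0.1589] jaw yaw -58.987204536515726 down [ 0.0324 -0.0374 -0.9988] q [ 0.3311  0.1381 -0.4408  1.8876  0.1114  1.1031 -1.1835] F [-0.9499  0.4316  0.1633] M [ 0.056   0.1052 -0.0513] dq 0.07719205113346633
```

step_arm([
  {"offset": [0,0,0],"roll": 0},
  {"offset": [0,0,0],"roll": 0},
])

```text
time: 5.65
tool_pos: [0.5212, -0.0158, 0.161]
orientation: [0.189, 1.521, -0.836]
contact_force: [-0.4, 0.7, -0.0]
width: 1.001
```

```bash
python3 o.py
```

```text
t 5.65 tcp [ 0.5212 -0.0158  0.161 ] jaw yaw -58.71456325072772 down [ 0.0332 -0.0367 -0.9988] q [ 0.3303  0.137  -0.4423  1.8842  0.1103  1.1067 -1.1802] F [-0.4061  0.6596 -0.0445] M [0.044  0.1016 0.0008] dq 0.02675425263507153
```

step_arm([
  {"offset": [0,35,0],"roll": 6},
  {"offset": [0,35,0],"roll": 6},
  {"offset": [0,35,0],"roll": 6},
  {"offset": [0,0,0],"roll": 0},
  {"offset": [0,0,0],"roll": 0},
])

```text
time: 6.15
tool_pos: [0.5257, 0.094, 0.1713]
orientation: [0.317, 1.509, -0.379]
contact_force: [-0.5, -0.3, -1.1]
width: 0.994
```

```bash
sed -i '$a d=R[:,0];print("tilt tool z,y:",-d@np.r_[0,0,0] + np.r_[d[:2]@(R[:2,2]/np.linalg.norm(R[:2,2])), d[:2]@(R[:2,1]/np.linalg.norm(R[:2,1]))])' o.py; python3 o.py
```

```text
t 6.15 tcp [0.5257 0.094  0.1713] jaw yaw -39.927519451952925 down [ 0.057  -0.0227 -0.9981] q [ 0.2227  0.1514 -0.5495  1.854   0.1319  1.1143 -1.0718] F [-0.53   -0.2678 -1.068 ] M [-0.0296  0.006  -0.0342] dq 0.030579059876240756
tilt tool z,y: [0.0583 0.0191]
```

step_arm([
  {"offset": [0,-35,0],"roll": 0},
  {"offset": [0,-35,0],"roll": 0},
  {"offset": [0,-35,0],"roll": 0},
  {"offset": [0,0,0],"roll": 0},
  {"offset": [0,0,0],"roll": 0},
])

```text
time: 6.65
tool_pos: [0.5279, -0.0166, 0.1777]
orientation: [0.356, 1.501, -0.344]
contact_force: [0.7, 1.0, 1.0]
width: 0.989
```

```bash
python3 o.py
```

```text
t 6.65 tcp [ 0.5279 -0.0166  0.1777] jaw yaw -40.16650679693367 down [ 0.0656 -0.0235 -0.9976] q [ 0.3677  0.1136 -0.4661  1.8742  0.0902  1.1042 -0.8325] F [0.6976 0.9784 0.9698] M [0.1126 0.0732 0.0044] dq 0.04084071858880351
tilt tool z,y: [0.0652 0.0242]
```

step_arm([
  {"offset": [0,0,50],"roll": 0},
  {"offset": [0,0,50],"roll": 0},
  {"offset": [0,0,50],"roll": 0},
  {"offset": [0,0,0],"roll": 0},
  {"offset": [0,0,0],"roll": 0},
])

```text
time: 7.15
tool_pos: [0.526, -0.0151, 0.333]
orientation: [0.362, 1.5, -0.339]
contact_force: [0.2, 0.2, -1.4]
width: 0.996
```

```bash
python3 o.py
```

```text
t 7.15 tcp [ 0.526  -0.0151  0.333 ] jaw yaw -40.210217088010474 down [ 0.0663 -0.0234 -0.9975] q [ 0.3803  0.0214 -0.4592  1.6444  0.0385  1.4138 -0.7843] F [ 0.2321  0.2392 -1.4145] M [ 0.0358  0.078  -0.0284] dq 0.06834941411041104
tilt tool z,y: [0.0657 0.0249]
```

step_arm([
  {"offset": [0,0,0],"roll": 0},
  {"offset": [0,0,0],"roll": 0},
  {"offset": [0,0,0],"roll": 0},
  {"offset": [0,0,0],"roll": 0},
  {"offset": [0,0,0],"roll": 0},
])

```text
time: 7.65
tool_pos: [0.5248, -0.0141, 0.3299]
orientation: [0.344, 1.505, -0.355]
contact_force: [0.0, -1.0, -0.4]
width: 0.996
```

```bash
python3 o.py
```

```text
t 7.65 tcp [ 0.5248 -0.0141  0.3299] jaw yaw -40.129714934792226 down [ 0.0616 -0.0229 -0.9978] q [ 0.3793  0.0232 -0.4603  1.6488  0.0385  1.4126 -0.7852] F [ 0.0422 -0.9558 -0.3682] M [ 0.0204  0.1077 -0.0192] dq 0.009863504188214406
tilt tool z,y: [0.0618 0.0221]
```

The tilt is a slow drift from row to row. It goes one way below z≈0.24 and the other way above, so I can undo it by dwelling higher. I'll do that above the key with the final yaw.

step_arm([
  {"offset": [-2,25,30],"roll": 5},
  {"offset": [-2,25,30],"roll": 5},
  {"offset": [-2,25,30],"roll": 6},
  {"offset": [-2,25,30],"roll": 6},
  {"offset": [0,25,30],"roll": 5},
  {"offset": [0,25,20],"roll": 5},
  {"offset": [0,0,0],"roll": 0},
  {"offset": [0,0,0],"roll": 0},
])

```text
time: 8.45
tool_pos: [0.5135, 0.1394, 0.5022]
orientation: [0.312, 1.512, 0.189]
contact_force: [0.6, -0.4, 0.1]
width: 0.996
```

```bash
python3 o.py
```

```text
t 8.45 tcp [0.5135 0.1394 0.5022] jaw yaw -7.041721137855852 down [ 0.058   0.0111 -0.9983] q [ 0.2059  0.0807 -0.61    1.2529  0.0597  1.7643 -0.5105] F [ 0.564  -0.3986  0.0669] M [-0.0217  0.0752 -0.049 ] dq 0.024223355897171037
tilt tool z,y: [0.0562 0.0181]
```

step_arm([
  {"offset": [0,0,0],"roll": 0},
  {"offset": [0,0,0],"roll": 0},
  {"offset": [0,0,0],"roll": 0},
  {"offset": [0,0,0],"roll": 0},
])

```text
time: 8.85
tool_pos: [0.5136, 0.1362, 0.4994]
orientation: [0.291, 1.516, 0.162]
contact_force: [0.1, -1.1, 0.3]
width: 0.997
```

```bash
python3 o.py
```

```text
t 8.85 tcp [0.5136 0.1362 0.4994] jaw yaw -7.411511153929106 down [ 0.0542  0.0089 -0.9985] q [ 0.2093  0.0808 -0.6076  1.2583  0.0599  1.763  -0.5115] F [ 0.0735 -1.1409  0.3456] M [-0.0223  0.0663  0.0121] dq 0.010039676257593826
tilt tool z,y: [0.0526 0.0158]
```

step_arm([
  {"offset": [40,10,10],"roll": 0},
  {"offset": [40,10,0],"roll": 0},
  {"offset": [40,10,0],"roll": 0},
  {"offset": [20,5,0],"roll": 0},
  {"offset": [0,0,0],"roll": 0},
  {"offset": [0,0,0],"roll": 0},
  {"offset": [0,0,0],"roll": 0},
  {"offset": [0,0,0],"roll": 0},
])

```text
time: 9.65
tool_pos: [0.6563, 0.1684, 0.506]
orientation: [0.168, 1.521, 0.032]
contact_force: [-1.0, 0.5, 0.2]
width: 0.995
```

```bash
python3 o.py
```

```text
t 9.65 tcp [0.6563 0.1684 0.506 ] jaw yaw -7.852982432344198 down [ 0.0502  0.0016 -0.9987] q [ 0.0075  0.4408 -0.6122  0.8285  0.2874  1.8869 -0.5919] F [-0.9906  0.5156  0.1921] M [ 0.0356  0.0875 -0.0328] dq 0.017577951786364353
tilt tool z,y: [0.0496 0.0084]
```

step_arm([
  {"offset": [0,0,0],"roll": 0},
  {"offset": [0,0,0],"roll": 0},
  {"offset": [0,0,0],"roll": 0},
  {"offset": [0,0,0],"roll": 0},
])

```text
time: 10.05
tool_pos: [0.6545, 0.1674, 0.5091]
orientation: [0.159, 1.516, 0.021]
contact_force: [-0.1, -0.4, 0.5]
width: 0.996
```

```bash
python3 o.py
```

```text
t 10.05 tcp [0.6545 0.1674 0.5091] jaw yaw -7.91136922375982 down [ 0.0544  0.0011 -0.9985] q [ 0.0098  0.4345 -0.6126  0.8308  0.2866  1.8868 -0.5918] F [-0.0624 -0.3946  0.4553] M [-0.0108  0.0353 -0.0029] dq 0.006476412077508855
tilt tool z,y: [0.0537 0.0086]
```

step_arm([
  {"offset": [-45,-10,-10],"roll": 0},
  {"offset": [-45,-10,-10],"roll": 0},
  {"offset": [-45,-10,-10],"roll": 0},
  {"offset": [-40,-10,-10],"roll": 0},
  {"offset": [-20,-5,-10],"roll": 0},
  {"offset": [0,0,0],"roll": 0},
  {"offset": [0,0,0],"roll": 0},
  {"offset": [0,0,0],"roll": 0},
])

```text
time: 10.85
tool_pos: [0.4559, 0.1215, 0.4514]
orientation: [0.194, 1.521, 0.052]
contact_force: [-0.2, 0.0, 0.4]
width: 0.998
```

```bash
python3 o.py
```

```text
t 10.85 tcp [0.4559 0.1215 0.4514] jaw yaw -8.140342048280834 down [ 0.0502  0.0026 -0.9987] q [ 0.3136 -0.0786 -0.6171  1.4904 -0.0331  1.6666 -0.4489] F [-0.1523  0.0034  0.4306] M [0.0144 0.0235 0.0235] dq 0.01127885829826745
tilt tool z,y: [0.0493 0.0097]
```

step_arm([
  {"offset": [0,0,0],"roll": 0},
  {"offset": [0,0,0],"roll": 0},
  {"offset": [0,0,0],"roll": 0},
  {"offset": [0,0,0],"roll": 0},
  {"offset": [0,0,0],"roll": 0},
  {"offset": [0,0,0],"roll": 0},
])

```text
time: 11.45
tool_pos: [0.4586, 0.1225, 0.4508]
orientation: [0.258, 1.523, 0.119]
contact_force: [0.7, 0.1, -0.7]
width: 0.995
```

```bash
python3 o.py
```

```text
t 11.45 tcp [0.4586 0.1225 0.4508] jaw yaw -8.022512489324404 down [ 0.0476  0.0057 -0.9988] q [ 0.3124 -0.0704 -0.6188  1.4851 -0.032   1.6666 -0.4497] F [ 0.7387  0.0981 -0.6982] M [-0.0042  0.0758 -0.0331] dq 0.004092734317852559
tilt tool z,y: [0.0464 0.0122]
```

step_arm([
  {"offset": [15,3,30],"roll": 0},
  {"offset": [20,5,30],"roll": 0},
  {"offset": [15,3,30],"roll": 0},
  {"offset": [0,0,30],"roll": 0},
  {"offset": [0,0,0],"roll": 0},
  {"offset": [0,0,0],"roll": 0},
  {"offset": [0,0,0],"roll": 0},
  {"offset": [0,0,0],"roll": 0},
  {"offset": [0,0,0],"roll": 0},
  {"offset": [0,0,0],"roll": 0},
  {"offset": [0,0,0],"roll": 0},
])

```text
time: 12.55
tool_pos: [0.5084, 0.1322, 0.5704]
orientation: [0.208, 1.53, 0.066]
contact_force: [-0.4, 0.8, 0.3]
width: 0.996
```

```bash
python3 o.py
```

```text
t 12.55 tcp [0.5084 0.1322 0.5704] jaw yaw -8.165481567756672 down [ 0.0402  0.0027 -0.9992] q [ 0.2155  0.1405 -0.6748  1.0553  0.1101  1.9368 -0.5537] F [-0.3791  0.8223  0.2767] M [0.0235 0.0889 0.0245] dq 0.007511899965910368
tilt tool z,y: [0.0395 0.0083]
```

step_arm([
  {"offset": [0,0,0],"roll": 0},
  {"offset": [0,0,0],"roll": 0},
  {"offset": [0,0,0],"roll": 0},
  {"offset": [0,0,0],"roll": 0},
  {"offset": [0,0,0],"roll": 0},
  {"offset": [0,0,0],"roll": 0},
  {"offset": [0,0,0],"roll": 0},
  {"offset": [0,0,0],"roll": 0},
])

```text
time: 13.35
tool_pos: [0.5082, 0.1321, 0.5703]
orientation: [0.202, 1.53, 0.06]
contact_force: [-0.6, -0.6, 0.2]
width: 0.999
```

```bash
python3 o.py
```

```text
t 13.35 tcp [0.5082 0.1321 0.5703] jaw yaw -8.17409907430437 down [ 0.0402  0.0024 -0.9992] q [ 0.2156  0.1401 -0.6747  1.0557  0.1101  1.9367 -0.5537] F [-0.6113 -0.6388  0.2371] M [0.0234 0.0453 0.0066] dq 0.001252082948668988
tilt tool z,y: [0.0395 0.0081]
```

step_arm([
  {"offset": [1,1,-15],"roll": 0},
  {"offset": [1,1,-20],"roll": 0},
  {"offset": [1,1,-20],"roll": 0},
  {"offset": [1,1,-20],"roll": 0},
  {"offset": [1,1,-20],"roll": 0},
  {"offset": [1,1,-20],"roll": 0},
  {"offset": [1,1,-20],"roll": 0},
  {"offset": [1,1,-20],"roll": 0},
  {"offset": [1,1,-20],"roll": 0},
  {"offset": [1,1,-20],"roll": 0},
  {"offset": [1,1,-20],"roll": 0},
  {"offset": [1,1,-20],"roll": 0},
])

```text
time: 14.55
tool_pos: [0.5203, 0.1449, 0.3289]
orientation: [0.224, 1.525, 0.081]
contact_force: [1.0, -0.0, 0.4]
width: 0.996
```

```bash
python3 o.py
```

```text
t 14.55 tcp [0.5203 0.1449 0.3289] jaw yaw -8.171860752852112 down [ 0.046   0.0038 -0.9989] q [ 0.2712  0.0875 -0.6717  1.5969  0.0694  1.4325 -0.5479] F [ 0.9515 -0.0188  0.3623] M [-0.0278  0.0774  0.0622] dq 0.40777946411671073
tilt tool z,y: [0.045  0.0102]
```

step_arm([
  {"offset": [0,0,-20],"roll": 0},
  {"offset": [0,0,-20],"roll": 0},
  {"offset": [0,0,-20],"roll": 0},
  {"offset": [0,0,-20],"roll": 0},
  {"offset": [0,0,-20],"roll": 0},
  {"offset": [0,0,-20],"roll": 0},
  {"offset": [0,0,-20],"roll": 0},
  {"offset": [0,0,-20],"roll": 0},
  {"offset": [0,0,-15],"roll": 0},
  {"offset": [0,0,-10],"roll": 0},
  {"offset": [0,0,-5],"roll": 0},
  {"offset": [0,0,0],"roll": 0},
])

```text
time: 15.75
tool_pos: [0.5184, 0.1444, 0.1286]
orientation: [0.216, 1.528, 0.074]
contact_force: [-0.0, -0.6, -0.0]
width: 0.998
```

```bash
python3 o.py; python3 k.py w4
```

```text
t 15.75 tcp [0.5184 0.1444 0.1286] jaw yaw -8.15395868876732 down [ 0.0428  0.0032 -0.9991] q [ 0.2343  0.2308 -0.6652  1.879   0.1805  1.046  -0.6451] F [-0.0205 -0.5881 -0.0029] M [ 0.021   0.0832 -0.0136] dq 0.011409335039438239
tilt tool z,y: [0.0419 0.0092]
t 15.75 tcp [0.5184 0.1444 0.1286] jaw yaw -8.15395868876732 down [ 0.0428  0.0032 -0.9991] q [ 0.2343  0.2308 -0.6652  1.879   0.1805  1.046  -0.6451]
0.09 0.102 2259 [0.5223 0.1475 0.0968] 0.09699621824909034 ((0.5220997929573059, 0.14498166739940643), (0.0693477913737297, 0.013933978043496609), 82.18647766113281)
stand 20655 ((0.5370591282844543, 0.18877774477005005), (0.19363130629062653, 0.08036226779222488), 81.1584701538086)
```

step_arm([
  {"offset": [1,0,-10],"roll": 0},
  {"offset": [1,0,-15],"roll": 0},
  {"offset": [1,0,-12],"roll": 0},
  {"offset": [1,0,-8],"roll": 0},
  {"offset": [0,0,-5],"roll": 0},
  {"offset": [0,0,-2],"roll": 0},
  {"offset": [0,0,0],"roll": 0},
])

```text
time: 16.5
tool_pos: [0.5237, 0.1447, 0.0735]
orientation: [0.223, 1.526, 0.081]
contact_force: [0.2, 0.0, 0.3]
width: 0.995
```

```bash
python3 o.py
```

```text
t 16.5 tcp [0.5237 0.1447 0.0735] jaw yaw -8.167682321272698 down [ 0.045   0.0037 -0.999 ] q [ 0.2056  0.3098 -0.6442  1.9194  0.2465  0.9428 -0.6962] F [0.2119 0.016  0.278 ] M [-0.023   0.0719  0.0511] dq 0.003288408151392532
tilt tool z,y: [0.044 0.01 ]
```

step_arm([
  {"offset": [-1,0,3],"roll": 0},
  {"offset": [0,0,0],"roll": 0},
])

```text
time: 16.7
tool_pos: [0.5229, 0.1449, 0.0772]
orientation: [0.227, 1.525, 0.085]
contact_force: [-0.1, -0.2, 0.1]
width: 0.99
```

step_arm([
  {"offset": [0,0,0],"roll": 0},
  {"offset": [0,0,0],"roll": 0},
  {"offset": [0,0,0],"roll": 0},
  {"offset": [0,0,0],"roll": 0},
  {"offset": [0,0,0],"roll": 0},
], grip=8)

```text
time: 17.2
tool_pos: [0.5236, 0.145, 0.0785]
orientation: [0.223, 1.523, 0.081]
contact_force: [-4.1, 1.0, 2.6]
width: 0.151
```

```bash
python3 o.py
```

```text
t 17.2 tcp [0.5236 0.145  0.0785] jaw yaw -8.176663574841571 down [ 0.0478  0.0039 -0.9989] q [ 0.2083  0.3011 -0.6469  1.9177  0.2411  0.9488 -0.6928] F [-4.1123  0.9503  2.6308] M [ 0.0225  0.9452 -0.051 ] dq 0.004397455291043799
tilt tool z,y: [0.0467 0.0106]
```

step_arm([
  {"offset": [0,0,10],"roll": 0},
  {"offset": [0,0,20],"roll": 0},
  {"offset": [0,0,40],"roll": 0},
  {"offset": [0,0,45],"roll": 0},
  {"offset": [0,0,45],"roll": 0},
  {"offset": [0,0,0],"roll": 0},
  {"offset": [0,0,0],"roll": 0},
])

```text
time: 17.9
tool_pos: [0.52, 0.1448, 0.246]
orientation: [0.229, 1.527, 0.089]
contact_force: [-0.1, -0.1, -2.4]
width: 0.151
```

```bash
python3 o.py
python3 - <<'E'
from w import *
s,c,W=wrist("w5")
E
```

```text
t 17.9 tcp [0.52   0.1448 0.246 ] jaw yaw -8.064756967942943 down [ 0.0436  0.0039 -0.999 ] q [ 0.27    0.1263 -0.6799  1.7302  0.0972  1.2726 -0.5715] F [-0.0544 -0.0688 -2.4079] M [ 0.0109  0.0965 -0.0043] dq 0.05252903905980676
tilt tool z,y: [0.0427 0.0099]
t 17.9 tcp [0.52   0.1448 0.246 ] jaw yaw -8.064756967942943 down [ 0.0436  0.0039 -0.999 ] q [ 0.27    0.1263 -0.6799  1.7302  0.0972  1.2726 -0.5715]
```

View pics/w5.png

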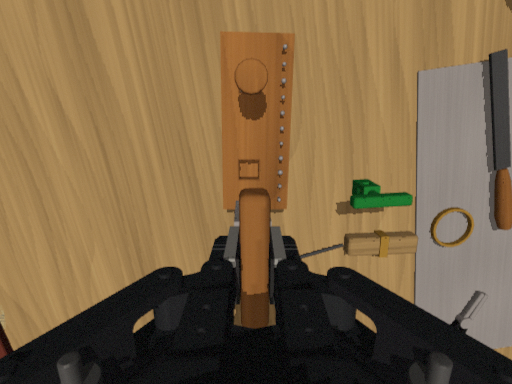

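The T-key is held: its bar is at px (255,255), the T recess at (249,169) is empty, and the knob key at (251,77) hasn't moved. Next I'll carry it toward the clamp, going up fast and down slowly, because that pattern reduces the tilt.

step_arm([
  {"offset": [0,-20,45],"roll": 0},
  {"offset": [0,-25,45],"roll": 1},
  {"offset": [0,-30,45],"roll": 2},
  {"offset": [0,-30,45],"roll": 2},
  {"offset": [0,-30,45],"roll": 2},
  {"offset": [0,-30,45],"roll": 2},
  {"offset": [0,-20,20],"roll": 2},
  {"offset": [0,-10,0],"roll": 0},
  {"offset": [0,0,0],"roll": 0},
  {"offset": [0,0,0],"roll": 0},
])

```text
time: 18.95
tool_pos: [0.5141, -0.0464, 0.5163]
orientation: [0.449, 1.55, 0.512]
contact_force: [-0.7, 0.2, -1.7]
width: 0.154
```

```bash
python3 o.py
```

```text
t 18.95 tcp [ 0.5141 -0.0464  0.5163] jaw yaw 3.5890706293143086 down [ 0.0185  0.0104 -0.9998] q [ 0.4836  0.0794 -0.5161  1.2203  0.0304  1.8332  0.0401] F [-0.7373  0.168  -1.6509] M [0.0501 0.1157 0.0162] dq 0.029589718370528564
tilt tool z,y: [0.0191 0.0092]
```

step_arm([
  {"offset": [1,-15,-10],"roll": 0.2},
  {"offset": [2,-18,-18],"roll": 0.2},
  {"offset": [2,-18,-18],"roll": 0.2},
  {"offset": [2,-18,-18],"roll": 0.2},
  {"offset": [3,-18,-18],"roll": 0.2},
  {"offset": [3,-18,-18],"roll": 0.2},
  {"offset": [3,-18,-18],"roll": 0.2},
  {"offset": [3,-15,-18],"roll": 0.2},
  {"offset": [3,-12,-18],"roll": 0.2},
  {"offset": [3,-10,-18],"roll": 0.2},
  {"offset": [3,-5,-18],"roll": 0.2},
  {"offset": [2,0,-18],"roll": 0.2},
])

```text
time: 20.15
tool_pos: [0.5403, -0.1959, 0.2807]
orientation: [1.697, 1.548, 1.823]
contact_force: [-0.6, -0.0, -2.1]
width: 0.149
```

```bash
python3 o.py
```

```text
t 20.15 tcp [ 0.5403 -0.1959  0.2807] jaw yaw 7.2144987398605895 down [-0.0057  0.0223 -0.9997] q [ 0.6369  0.1995 -0.4115  1.5622  0.0598  1.4071  0.348 ] F [-0.5622 -0.0357 -2.0985] M [-0.0341 -0.0385  0.0048] dq 0.36615565181518345
tilt tool z,y: [-0.0029  0.0228]
```

step_arm([
  {"offset": [1,-5,-15],"roll": -0.2},
  {"offset": [1,-5,-15],"roll": -0.2},
  {"offset": [1,-5,-15],"roll": -0.2},
  {"offset": [1,-5,-15],"roll": -0.2},
  {"offset": [1,-5,-15],"roll": -0.2},
  {"offset": [1,-4,-12],"roll": -0.2},
  {"offset": [0,0,-8],"roll": 0},
  {"offset": [0,0,-4],"roll": 0},
  {"offset": [0,0,0],"roll": 0},
  {"offset": [0,0,0],"roll": 0},
])

```text
time: 21.15
tool_pos: [0.5432, -0.2172, 0.1654]
orientation: [1.991, 1.536, 2.102]
contact_force: [0.1, 0.4, -1.2]
width: 0.151
```

```bash
python3 o.py
```

```text
t 21.15 tcp [ 0.5432 -0.2172  0.1654] jaw yaw 6.346664156046999 down [-0.0178  0.0303 -0.9994] q [ 0.646   0.3006 -0.3931  1.6811  0.0954  1.2084  0.343 ] F [ 0.1292  0.4441 -1.1806] M [-0.101  -0.0079 -0.0391] dq 0.001906629511767
tilt tool z,y: [-0.0143  0.032 ]
```

```bash
cat > rel.py <<'E'
from w import *
for cam in("scene","side"):
    c=r.read_camera(cam);W=world(c);x,y,z=W[...,0],W[...,1],W[...,2]
    near=np.hypot(x-.5458,y+.2242)<.03
    cp=np.linalg.inv(np.r_[np.c_[cv2.Rodrigues(np.array(c["rvec"],float))[0],np.array(c["tvec"]).ravel()],[[0,0,0,1]]])[:2,3]
    print(cam,"cam xy",cp)
    for lo,hi in((.05,.072),(.072,.082),(.085,.105),(.108,.116),(.116,.124),(.124,.132),(.132,.140),(.140,.150)):
        m=near&(z>lo)&(z<hi)
        if m.sum()>5: p=W[m]; print(lo,m.sum(),p.mean(0),"span",p[:,:2].min(0),p[:,:2].max(0))
    v,u=np.where(near&(z>.05)); 
    save(f"rel_{cam}.png",cv2.resize(c["image"][max(v.min()-15,0):v.max()+15,max(u.min()-15,0):u.max()+15],None,fx=6,fy=6,interpolation=2))
E
python3 rel.py
python3 - <<'E'
import cv2,numpy as np
a=cv2.imread("pics/rel_scene.png");b=cv2.imread("pics/rel_side.png")
h=600;f=lambda i:cv2.resize(i,(395,min(600,int(i.shape[0]*395/i.shape[1]))))
a,b=f(a),f(b);h=max(a.shape[0],b.shape[0]);p=lambda i:cv2.copyMakeBorder(i,0,h-i.shape[0],0,0,0)
cv2.imwrite("pics/rel.png",np.hstack([p(a),p(b)]))
E
```

```text
scene cam xy [ 1.2515 -0.4918]
0.05 60 [ 0.5501 -0.2253  0.0609] span [ 0.5407 -0.2311] [ 0.5568 -0.217 ]
0.072 33 [ 0.5476 -0.2246  0.0757] span [ 0.5392 -0.2305] [ 0.5527 -0.2165]
0.108 27 [ 0.5462 -0.22    0.1131] span [ 0.5309 -0.2281] [ 0.552  -0.2061]
0.116 44 [ 0.5461 -0.218   0.1199] span [ 0.5318 -0.2282] [ 0.5521 -0.2041]
0.124 45 [ 0.5453 -0.2188  0.1279] span [ 0.5314 -0.2282] [ 0.5528 -0.2056]
0.132 32 [ 0.5475 -0.2197  0.1362] span [ 0.5332 -0.2285] [ 0.554  -0.2052]
0.14 61 [ 0.5474 -0.2204  0.1458] span [ 0.5306 -0.2291] [ 0.5537 -0.2065]
side cam xy [0.228  0.6444]
0.05 35 [ 0.5418 -0.2198  0.0615] span [ 0.5355 -0.2311] [ 0.5515 -0.2162]
0.072 16 [ 0.5427 -0.2222  0.0761] span [ 0.5368 -0.231 ] [ 0.5482 -0.2157]
0.108 11 [ 0.5351 -0.2103  0.1142] span [ 0.5266 -0.2213] [ 0.5467 -0.2058]
0.116 26 [ 0.5371 -0.2108  0.1206] span [ 0.5257 -0.2256] [ 0.5474 -0.2061]
0.124 29 [ 0.5358 -0.2138  0.1282] span [ 0.5264 -0.231 ] [ 0.5474 -0.2041]
0.132 16 [ 0.5363 -0.2116  0.136 ] span [ 0.5284 -0.2291] [ 0.5463 -0.2047]
0.14 29 [ 0.5359 -0.2108  0.1453] span [ 0.5277 -0.2287] [ 0.5486 -0.2053]
```

View pics/rel.png

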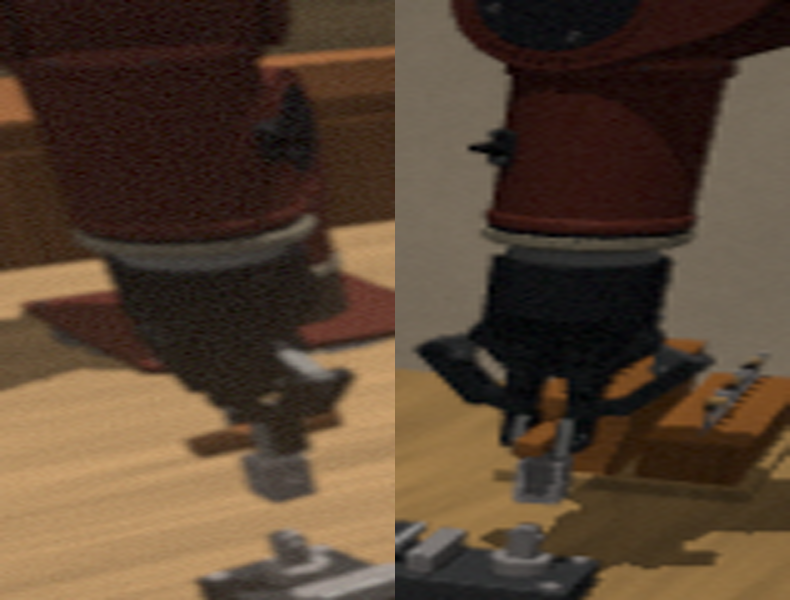

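The key hangs straight over the drive in both views. The cameras put the remaining offset at about (+4.5..5.7, −7) mm and the tool model at (+3.6, −8.6) mm, so I'll move (+4.2, −8).

step_arm([
  {"offset": [1,-2,-5],"roll": 0},
  {"offset": [1,-2,-6],"roll": 0},
  {"offset": [1,-2,-6],"roll": 0},
  {"offset": [1,-2,-4],"roll": 0},
  {"offset": [0,0,0],"roll": 0},
  {"offset": [0,0,0],"roll": 0},
])

```text
time: 21.85
tool_pos: [0.5481, -0.2263, 0.1436]
orientation: [1.962, 1.537, 2.072]
contact_force: [0.1, -0.1, -1.5]
width: 0.152
```

```bash
sed -i '$a print("mouth",s["tool_pos"]+.0535*d)' o.py; python3 o.py
```

```text
t 21.85 tcp [ 0.5481 -0.2263  0.1436] jaw yaw 6.335078171977312 down [-0.016   0.0293 -0.9994] q [ 0.6477  0.3333 -0.3861  1.6866  0.1084  1.1704  0.3463] F [ 0.1384 -0.0808 -1.5265] M [-0.068  -0.0024 -0.0007] dq 0.008922158314513245
tilt tool z,y: [-0.0127  0.0309]
mouth [ 0.5472 -0.2247  0.0901]
```

step_arm([
  {"offset": [-0.5,0.7,-4],"roll": 0},
  {"offset": [0,0,-4],"roll": 0},
  {"offset": [0,0,-3],"roll": 0},
  {"offset": [0,0,-1.5],"roll": 0},
  {"offset": [0,0,-1],"roll": 0},
])

```text
time: 22.35
tool_pos: [0.5478, -0.2253, 0.1293]
orientation: [1.944, 1.538, 2.055]
contact_force: [0.1, 0.5, -0.7]
width: 0.156
```

```bash
python3 o.py
```

```text
t 22.35 tcp [ 0.5478 -0.2253  0.1293] jaw yaw 6.353795850718605 down [-0.0153  0.0291 -0.9995] q [ 0.6454  0.3448 -0.3851  1.7031  0.1139  1.1426  0.3415] F [ 0.0936  0.5081 -0.7249] M [ 0.0067 -0.2035  0.0245] dq 0.023611192966198628
tilt tool z,y: [-0.012   0.0307]
mouth [ 0.547  -0.2237  0.0759]
```

step_arm([
  {"offset": [0,0,-1],"roll": 0},
  {"offset": [0,0,-1],"roll": 0},
  {"offset": [0,0,-1],"roll": 0},
])

```text
time: 22.65
tool_pos: [0.5484, -0.2252, 0.1267]
orientation: [1.908, 1.539, 2.019]
contact_force: [0.1, -0.3, -1.5]
width: 0.154
```

```bash
python3 o.py
```

```text
t 22.65 tcp [ 0.5484 -0.2252  0.1267] jaw yaw 6.36582730434111 down [-0.0139  0.0289 -0.9995] q [ 0.6448  0.3475 -0.385   1.7055  0.115   1.1363  0.3406] F [ 0.1118 -0.3249 -1.4748] M [ 0.0279 -0.0622  0.0033] dq 0.016749838833717938
tilt tool z,y: [-0.0106  0.0303]
mouth [ 0.5477 -0.2236  0.0732]
```

step_arm([
  {"offset": [0,0,-1.5],"roll": 0},
  {"offset": [0,0,-1.5],"roll": 0},
  {"offset": [0,0,-1.5],"roll": 0},
])

```text
time: 22.95
tool_pos: [0.5498, -0.2252, 0.1237]
orientation: [1.829, 1.541, 1.94]
contact_force: [-1.6, 1.4, 9.9]
width: 0.156
```

```bash
python3 o.py
```

```text
t 22.95 tcp [ 0.5498 -0.2252  0.1237] jaw yaw 6.372372152567312 down [-0.0109  0.0281 -0.9995] q [ 0.6439  0.3507 -0.3849  1.7079  0.1166  1.1277  0.3391] F [-1.6245  1.3744  9.8579] M [ 0.2972  0.4876 -0.0215] dq 0.022084032419344174
tilt tool z,y: [-0.0077  0.0291]
mouth [ 0.5492 -0.2237  0.0702]
```

```bash
python3 rel.py | grep -v cam
python3 - <<'E'
import cv2,numpy as np
a=cv2.imread("pics/rel_scene.png");b=cv2.imread("pics/rel_side.png")
print(a.shape,b.shape)
a=a[-330:,:];b=b[-330:,:]
f=lambda i:cv2.resize(i,(395,int(i.shape[0]*395/i.shape[1])))
a,b=f(a),f(b);h=max(a.shape[0],b.shape[0]);p=lambda i:cv2.copyMakeBorder(i,0,h-i.shape[0],0,0,0)
cv2.imwrite("pics/rel2.png",np.hstack([p(a),p(b)]))
E
```

```text
0.05 49 [ 0.5518 -0.2255  0.0604] span [ 0.5408 -0.2344] [ 0.5587 -0.2175]
0.072 53 [ 0.5518 -0.2263  0.0771] span [ 0.5366 -0.2361] [ 0.5591 -0.2139]
0.085 91 [ 0.5541 -0.2275  0.0952] span [ 0.5387 -0.2369] [ 0.5609 -0.2125]
0.108 19 [ 0.5517 -0.2282  0.1105] span [ 0.5391 -0.2359] [ 0.5626 -0.2166]
0.116 18 [ 0.5633 -0.2274  0.1201] span [ 0.5563 -0.2342] [ 0.5691 -0.215 ]
0.124 65 [ 0.5611 -0.2262  0.1283] span [ 0.5509 -0.2508] [ 0.5716 -0.1966]
0.132 99 [ 0.5582 -0.2305  0.1367] span [ 0.5365 -0.2528] [ 0.5713 -0.1956]
0.14 69 [ 0.5581 -0.2307  0.1441] span [ 0.5392 -0.2503] [ 0.5708 -0.2018]
0.05 30 [ 0.5418 -0.2194  0.0601] span [ 0.5357 -0.2354] [ 0.5493 -0.2122]
0.072 31 [ 0.5422 -0.2192  0.0773] span [ 0.5331 -0.2343] [ 0.5534 -0.2121]
0.085 51 [ 0.5432 -0.2187  0.0952] span [ 0.5331 -0.2333] [ 0.5563 -0.2124]
0.108 19 [ 0.5439 -0.2207  0.1103] span [ 0.5347 -0.2304] [ 0.5548 -0.2142]
0.116 12 [ 0.5448 -0.2184  0.1199] span [ 0.5333 -0.2292] [ 0.5647 -0.2126]
0.124 22 [ 0.5396 -0.2179  0.1283] span [ 0.5271 -0.2308] [ 0.5643 -0.1969]
0.132 41 [ 0.5434 -0.2171  0.1368] span [ 0.5271 -0.2494] [ 0.566  -0.1948]
0.14 65 [ 0.5466 -0.2181  0.1435] span [ 0.5278 -0.2467] [ 0.5671 -0.1955]
(1524, 576, 3) (1044, 384, 3)
```

View pics/rel2.png

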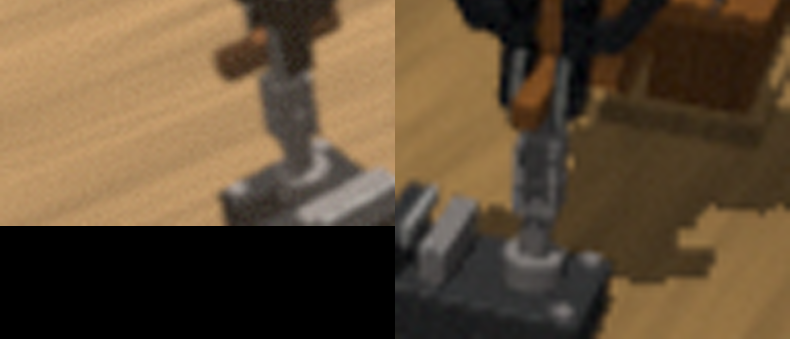

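Both views show the sleeve over the drive top, resting on the balls. It leans because the tool drifted about +3 mm in x (Fx −1.6 N). I'll shift back before pressing.

step_arm([
  {"offset": [-1.5,0,0.5],"roll": 0},
  {"offset": [-1.5,0,0],"roll": 0},
  {"offset": [-0.5,0,0],"roll": 0},
])

```text
time: 23.35
tool_pos: [0.5477, -0.2251, 0.1252]
orientation: [1.718, 1.542, 1.83]
contact_force: [2.5, 0.4, 1.2]
width: 0.153
```

```bash
python3 o.py
```

```text
t 23.35 tcp [ 0.5477 -0.2251  0.1252] jaw yaw 6.4041725013958875 down [-0.0073  0.0274 -0.9996] q [ 0.6473  0.3431 -0.3858  1.7145  0.1138  1.1246  0.3428] F [2.4693 0.3699 1.2072] M [ 0.1209 -0.5706  0.081 ] dq 0.009640516202820226
tilt tool z,y: [-0.0042  0.0281]
mouth [ 0.5473 -0.2236  0.0717]
```

step_arm([
  {"offset": [0.7,0,-1.5],"roll": 0},
  {"offset": [0,0,-1.5],"roll": 0},
  {"offset": [0,0,-1.5],"roll": 0},
])

```text
time: 23.65
tool_pos: [0.5497, -0.2253, 0.1232]
orientation: [1.626, 1.544, 1.737]
contact_force: [-2.3, 1.4, 13.5]
width: 0.15
```

```bash
python3 o.py
```

```text
t 23.65 tcp [ 0.5497 -0.2253  0.1232] jaw yaw 6.3971074144000255 down [-0.0044  0.0262 -0.9996] q [ 0.6458  0.3466 -0.3856  1.7145  0.1159  1.1183  0.3405] F [-2.2644  1.4342 13.5421] M [ 0.5142  0.5878 -0.0239] dq 0.016005321372051313
tilt tool z,y: [-0.0015  0.0265]
mouth [ 0.5495 -0.2239  0.0697]
```

step_arm([
  {"offset": [-1.2,0.4,-1],"roll": 0},
  {"offset": [-0.6,0.2,-1.5],"roll": 0},
])

```text
time: 23.85
tool_pos: [0.5492, -0.225, 0.123]
orientation: [1.519, 1.546, 1.63]
contact_force: [-0.7, 1.1, 11.3]
width: 0.151
```

```bash
python3 o.py
```

```text
t 23.85 tcp [ 0.5492 -0.225   0.123 ] jaw yaw 6.395754054066561 down [-0.0015  0.0248 -0.9997] q [ 0.6464  0.3436 -0.386   1.7188  0.1157  1.1137  0.3404] F [-0.7155  1.097  11.3253] M [0.2852 0.1899 0.0121] dq 0.02378156881487012
tilt tool z,y: [0.0013 0.0248]
mouth [ 0.5492 -0.2236  0.0695]
```

step_arm([
  {"offset": [-0.6,0.3,-2],"roll": 0},
  {"offset": [-0.5,0.2,-2],"roll": 0},
])

```text
time: 24.05
tool_pos: [0.5488, -0.2248, 0.1209]
orientation: [1.454, 1.547, 1.565]
contact_force: [-0.1, -0.4, 1.8]
width: 0.152
```

```bash
python3 o.py
```

```text
t 24.05 tcp [ 0.5488 -0.2248  0.1209] jaw yaw 6.381518071055907 down [ 0.0001  0.0235 -0.9997] q [ 0.6463  0.3433 -0.3858  1.7238  0.1168  1.1071  0.3392] F [-0.1041 -0.3629  1.7887] M [0.2375 0.145  0.0282] dq 0.03335575675890296
tilt tool z,y: [0.0027 0.0233]
mouth [ 0.5488 -0.2236  0.0674]
```

step_arm([
  {"offset": [-0.4,0.1,-2],"roll": 0},
  {"offset": [-0.4,0.1,-2],"roll": 0},
  {"offset": [-0.4,0,-2],"roll": 0},
])

```text
time: 24.35
tool_pos: [0.5475, -0.2247, 0.1145]
orientation: [1.456, 1.547, 1.568]
contact_force: [1.8, -0.1, 3.4]
width: 0.148
```

```bash
python3 o.py
```

```text
t 24.35 tcp [ 0.5475 -0.2247  0.1145] jaw yaw 6.3794746164755916 down [ 0.0001  0.0233 -0.9997] q [ 0.6462  0.3474 -0.3851  1.7328  0.1192  1.0943  0.3379] F [ 1.7999 -0.0704  3.3775] M [ 0.1159 -0.5162 -0.0043] dq 0.04492979021396958
tilt tool z,y: [0.0027 0.0231]
mouth [ 0.5475 -0.2235  0.061 ]
```

step_arm([
  {"offset": [0.4,0,-2],"roll": 0},
  {"offset": [0,0,-2],"roll": 0},
  {"offset": [-0.1,0,-2],"roll": 0},
  {"offset": [-0.1,0,-2],"roll": 0},
])

```text
time: 24.75
tool_pos: [0.5475, -0.2247, 0.1054]
orientation: [1.482, 1.547, 1.594]
contact_force: [1.1, 0.8, 0.4]
width: 0.152
```

```bash
python3 o.py
```

```text
t 24.75 tcp [ 0.5475 -0.2247  0.1054] jaw yaw 6.380261888853741 down [-0.0005  0.0236 -0.9997] q [ 0.6445  0.3573 -0.3836  1.7404  0.1235  1.0783  0.3349] F [1.1268 0.8384 0.4123] M [ 0.0713 -0.3867  0.012 ] dq 0.04280172153442146
tilt tool z,y: [0.0021 0.0236]
mouth [ 0.5475 -0.2234  0.0519]
```

step_arm([
  {"offset": [0.2,0,-1.5],"roll": 0},
  {"offset": [0,0,-1.5],"roll": 0},
  {"offset": [0,0,-1.5],"roll": 0},
])

```text
time: 25.05
tool_pos: [0.5474, -0.2244, 0.0994]
orientation: [1.523, 1.546, 1.634]
contact_force: [0.1, 1.3, 9.3]
width: 0.15
```

```bash
python3 o.py
```

```text
t 25.05 tcp [ 0.5474 -0.2244  0.0994] jaw yaw 6.38494056904398 down [-0.0016  0.0245 -0.9997] q [ 0.6434  0.364  -0.3828  1.7452  0.126   1.0684  0.333 ] F [0.0678 1.3165 9.3023] M [ 0.2761 -0.3239  0.0034] dq 0.02723870390398044
tilt tool z,y: [0.0012 0.0245]
mouth [ 0.5473 -0.2231  0.0459]
```

step_arm([
  {"offset": [0,0.2,-1.5],"roll": 0},
  {"offset": [0,0.2,-1.5],"roll": 0},
])

```text
time: 25.25
tool_pos: [0.5482, -0.2245, 0.0993]
orientation: [1.458, 1.548, 1.569]
contact_force: [-4.6, 3.3, 16.3]
width: 0.158
```

```bash
python3 o.py
```

```text
t 25.25 tcp [ 0.5482 -0.2245  0.0993] jaw yaw 6.369690456349418 down [ 0.      0.0228 -0.9997] q [ 0.6425  0.3642 -0.3827  1.7451  0.1275  1.0664  0.3312] F [-4.6334  3.3203 16.3429] M [0.5263 1.2952 0.0621] dq 0.010137969482901434
tilt tool z,y: [0.0026 0.0226]
mouth [ 0.5482 -0.2233  0.0458]
```

step_arm([
  {"offset": [0,0,0.3],"roll": 0},
  {"offset": [0,0,0],"roll": 0},
  {"offset": [0,0,0],"roll": 0},
])

```text
time: 25.55
tool_pos: [0.5475, -0.2244, 0.0996]
orientation: [1.512, 1.548, 1.623]
contact_force: [2.5, 0.5, 2.5]
width: 0.153
```

```bash
python3 o.py; python3 rel.py | grep -v cam
```

```text
t 25.55 tcp [ 0.5475 -0.2244  0.0996] jaw yaw 6.370360131928098 down [-0.0012  0.0228 -0.9997] q [ 0.6425  0.3633 -0.3826  1.7455  0.1274  1.0679  0.3313] F [2.5167 0.4903 2.5463] M [ 0.159  -0.3265 -0.0495] dq 0.002228220547837314
tilt tool z,y: [0.0013 0.0228]
mouth [ 0.5474 -0.2232  0.0461]
0.05 103 [ 0.5516 -0.2267  0.0606] span [ 0.5352 -0.2358] [ 0.5595 -0.2125]
0.072 45 [ 0.5535 -0.2267  0.0772] span [ 0.5371 -0.236 ] [ 0.5586 -0.2136]
0.085 61 [ 0.558  -0.2267  0.0979] span [ 0.5391 -0.2504] [ 0.5682 -0.1954]
0.108 89 [ 0.5559 -0.2308  0.1126] span [ 0.5381 -0.2536] [ 0.5682 -0.195 ]
0.116 58 [ 0.5562 -0.231   0.1189] span [ 0.5359 -0.2509] [ 0.5692 -0.2159]
0.124 32 [ 0.546  -0.2309  0.1276] span [ 0.5325 -0.2376] [ 0.5678 -0.215 ]
0.132 31 [ 0.5482 -0.2353  0.1369] span [ 0.5218 -0.2402] [ 0.5705 -0.2299]
0.14 35 [ 0.5496 -0.235   0.1444] span [ 0.5195 -0.2399] [ 0.5691 -0.2243]
0.05 56 [ 0.5407 -0.2184  0.0608] span [ 0.5308 -0.2392] [ 0.5524 -0.2115]
0.072 25 [ 0.5406 -0.218   0.0766] span [ 0.5323 -0.2341] [ 0.5527 -0.212 ]
0.085 35 [ 0.5397 -0.218   0.0964] span [ 0.526  -0.2279] [ 0.5629 -0.2052]
0.108 35 [ 0.5426 -0.2191  0.1126] span [ 0.5249 -0.2527] [ 0.5631 -0.1964]
0.116 59 [ 0.5426 -0.2184  0.1186] span [ 0.5245 -0.2491] [ 0.5636 -0.1963]
0.124 27 [ 0.546  -0.2176  0.1279] span [ 0.5243 -0.2336] [ 0.5636 -0.2112]
0.132 35 [ 0.544  -0.2173  0.1361] span [ 0.5172 -0.2359] [ 0.5713 -0.2083]
0.14 62 [ 0.5451 -0.2202  0.1444] span [ 0.5166 -0.2401] [ 0.5741 -0.2101]
```

The key hit a hard stop at TCP 0.0993, and 18 N of pressing moved it no further. That is 26 mm below where it first met the balls, so it is home. I held it there 0.3 s. Now the turn, clockwise (negative roll), in small bites.

step_arm([
  {"offset": [0.3,0,0],"roll": -3},
  {"offset": [0,0,0],"roll": -4},
  {"offset": [0,0,0],"roll": -4},
  {"offset": [0,0,0],"roll": -4},
])

```text
time: 26.05
tool_pos: [0.5479, -0.2244, 0.0996]
orientation: [1.519, 1.548, 1.36]
contact_force: [0.9, 0.3, 0.5]
width: 0.148
```

```bash
python3 o.py
```

```text
t 26.05 tcp [ 0.5479 -0.2244  0.0996] jaw yaw -9.087778914670858 down [ 0.0049  0.0227 -0.9997] q [ 0.6084  0.3549 -0.339   1.7514  0.1064  1.0581  0.0779] F [0.9436 0.2868 0.5333] M [ 0.0636 -0.2057  0.074 ] dq 0.6787922193719187
tilt tool z,y: [0.0012 0.0232]
mouth [ 0.5482 -0.2232  0.0461]
```

step_arm([
  {"offset": [0,0,0],"roll": -4.5},
  {"offset": [0,0,0],"roll": -4.5},
  {"offset": [0,0,0],"roll": -4.5},
  {"offset": [0,0,0],"roll": -4.5},
  {"offset": [0,0,0],"roll": -4.5},
])

```text
time: 26.55
tool_pos: [0.5478, -0.2252, 0.0996]
orientation: [1.518, 1.548, 0.95]
contact_force: [0.1, 0.5, 0.7]
width: 0.149
```

```bash
python3 o.py
```

```text
t 26.55 tcp [ 0.5478 -0.2252  0.0996] jaw yaw -32.52803277924181 down [ 0.013   0.0182 -0.9997] q [ 0.5553  0.342  -0.2729  1.7621  0.0802  1.0435 -0.3101] F [0.0808 0.457  0.7407] M [ 0.0396 -0.1791  0.0507] dq 0.7764173751876735
tilt tool z,y: [0.0012 0.0223]
mouth [ 0.5485 -0.2242  0.0461]
```

step_arm([
  {"offset": [0,0,0],"roll": -4.5},
  {"offset": [0,0,0],"roll": -4},
  {"offset": [0,0,0],"roll": -4},
  {"offset": [0,0,0],"roll": -3},
  {"offset": [0,0,0],"roll": -2},
])

```text
time: 27.05
tool_pos: [0.5475, -0.2257, 0.0996]
orientation: [1.517, 1.549, 0.629]
contact_force: [0.8, 0.9, 1.1]
width: 0.153
```

```bash
python3 o.py
```

```text
t 27.05 tcp [ 0.5475 -0.2257  0.0996] jaw yaw -50.863897981654944 down [ 0.0173  0.0126 -0.9998] q [ 0.5119  0.3333 -0.2217  1.7699  0.0638  1.0341 -0.6176] F [0.8446 0.8844 1.0537] M [ 0.0626 -0.1757  0.0264] dq 0.3445134362367012
tilt tool z,y: [0.0012 0.0213]
mouth [ 0.5484 -0.225   0.0461]
```

step_arm([
  {"offset": [0,0,0],"roll": -2},
  {"offset": [0,0,0],"roll": -2},
  {"offset": [0,0,0],"roll": -2},
])

```text
time: 27.35
tool_pos: [0.5474, -0.2258, 0.0996]
orientation: [1.516, 1.55, 0.519]
contact_force: [0.6, -0.2, 1.8]
width: 0.15
```

```bash
python3 o.py
```

```text
t 27.35 tcp [ 0.5474 -0.2258  0.0996] jaw yaw -57.10495242497059 down [ 0.0181  0.0103 -0.9998] q [ 0.4968  0.3308 -0.2045  1.7722  0.0591  1.0316 -0.7231] F [ 0.5917 -0.2483  1.8172] M [ 0.1286 -0.1368  0.0384] dq 0.35094082641423263
tilt tool z,y: [0.0011 0.0208]
mouth [ 0.5483 -0.2253  0.0461]
```

step_arm([
  {"offset": [0,0,0],"roll": -2},
  {"offset": [0,0,0],"roll": -2},
])

```text
time: 27.55
tool_pos: [0.5473, -0.2259, 0.0996]
orientation: [1.513, 1.55, 0.444]
contact_force: [0.5, 1.8, 1.3]
width: 0.151
```

```bash
python3 o.py
```

```text
t 27.55 tcp [ 0.5473 -0.2259  0.0996] jaw yaw -61.25795867291069 down [ 0.0184  0.0088 -0.9998] q [ 0.4867  0.3292 -0.193   1.7737  0.0562  1.0301 -0.7934] F [0.4696 1.8214 1.2701] M [ 0.0694 -0.1495  0.1171] dq 0.3478053297422243
tilt tool z,y: [0.0012 0.0204]
mouth [ 0.5482 -0.2255  0.0461]
```

step_arm([
  {"offset": [0,0,0],"roll": -1.5},
  {"offset": [0,0,0],"roll": -1.5},
])

```text
time: 27.75
tool_pos: [0.5471, -0.226, 0.0995]
orientation: [1.505, 1.551, 0.382]
contact_force: [-0.1, 1.0, 2.9]
width: 0.152
```

```bash
python3 o.py
```

```text
t 27.75 tcp [ 0.5471 -0.226   0.0995] jaw yaw -64.38199331659395 down [ 0.0185  0.0074 -0.9998] q [ 0.4789  0.3281 -0.1843  1.7748  0.0542  1.0291 -0.8466] F [-0.1038  0.9799  2.9225] M [-0.0607 -0.0084  0.3857] dq 0.2677946516512539
tilt tool z,y: [0.0013 0.0199]
mouth [ 0.5481 -0.2256  0.0461]
```

step_arm([
  {"offset": [0,0,0],"roll": -1},
])

```text
time: 27.85
tool_pos: [0.5471, -0.226, 0.0995]
orientation: [1.499, 1.551, 0.357]
contact_force: [-0.8, 0.2, 1.4]
width: 0.15
```

```bash
python3 o.py
```

```text
t 27.85 tcp [ 0.5471 -0.226   0.0995] jaw yaw -65.44070884271373 down [ 0.0184  0.0069 -0.9998] q [ 0.4762  0.3277 -0.1813  1.7752  0.0537  1.0288 -0.8647] F [-0.8178  0.1786  1.3857] M [-0.0874 -0.0684  0.4282] dq 0.17147300571615937
tilt tool z,y: [0.0014 0.0195]
mouth [ 0.5481 -0.2257  0.046 ]
```

Torque rose to 0.43 N m at the expected angle, so the jaw is closed. I'll relax, release and look.

step_arm([
  {"offset": [0,0,0],"roll": 1},
  {"offset": [0,0,0],"roll": 0.5},
])

```text
time: 28.05
tool_pos: [0.5472, -0.226, 0.0995]
orientation: [1.489, 1.551, 0.375]
contact_force: [0.5, 1.5, 1.0]
width: 0.149
```

step_arm([
  {"offset": [0,0,0],"roll": 0},
  {"offset": [0,0,0],"roll": 0},
  {"offset": [0,0,0],"roll": 0},
  {"offset": [0,0,0],"roll": 0},
], grip=60)

```text
time: 28.45
tool_pos: [0.5461, -0.2263, 0.0987]
orientation: [1.564, 1.553, 0.449]
contact_force: [0.1, -0.4, -0.9]
width: 0.7
```

```bash
python3 o.py
```

```text
t 28.45 tcp [ 0.5461 -0.2263  0.0987] jaw yaw -63.859237047437176 down [ 0.0164  0.0079 -0.9998] q [ 0.4807  0.329  -0.1853  1.7755  0.055   1.0297 -0.8371] F [ 0.0833 -0.3937 -0.8812] M [-0.0267  0.0392 -0.0562] dq 0.0024884073881391894
tilt tool z,y: [0.0001 0.0182]
mouth [ 0.547  -0.2259  0.0452]
```

step_arm([
  {"offset": [0,0,5],"roll": 0},
  {"offset": [0,0,10],"roll": 0},
  {"offset": [0,0,20],"roll": 0},
  {"offset": [0,0,25],"roll": 0},
  {"offset": [0,0,25],"roll": 0},
  {"offset": [0,0,25],"roll": 0},
  {"offset": [-30,-15,10],"roll": 0},
  {"offset": [-30,-15,0],"roll": 0},
  {"offset": [0,0,0],"roll": 0},
])

```text
time: 29.35
tool_pos: [0.4847, -0.2564, 0.2302]
orientation: [1.417, 1.55, 0.305]
contact_force: [-0.3, -0.1, 0.4]
width: 0.704
```

```bash
python3 o.py
python3 - <<'E'
from w import *
s,c,W=wrist("w6")
x,y,z=W[...,0],W[...,1],W[...,2]
cp=np.array(c["mount"])
rr=np.hypot(x-.5458,y+.2242);ok=(c["z_map"]>.05)
m=ok&(z>.105)&(z<.13)&(rr<.05);p=W[m];print("bar",m.sum(),p.mean(0),np.median(p[:,2]),cv2.minAreaRect(p[:,:2].astype(np.float32)))
for lo,hi in((.07,.09),(.052,.07),(.056,.06)):
    m=ok&(z>lo)&(z<hi)&(rr<.03)
    if m.sum()>5:print(lo,m.sum(),W[m].mean(0),cv2.minAreaRect(W[m][:,:2].astype(np.float32)))
E
python3 rel.py | grep -v cam
python3 - <<'E'
import cv2,numpy as np
W=cv2.imread("pics/w6.png");a=cv2.imread("pics/rel_scene.png")
a=cv2.resize(a,(int(a.shape[1]*384/a.shape[0]),384));o=np.hstack([W,a])[:, :800];cv2.imwrite("pics/fin.png",o)
E
```

```text
t 29.35 tcp [ 0.4847 -0.2564  0.2302] jaw yaw -63.735462369626994 down [ 0.0201  0.0063 -0.9998] q [ 0.5583  0.1308 -0.1574  1.7328  0.0071  1.2636 -0.7121] F [-0.2927 -0.0583  0.4315] M [-0.0497  0.0727 -0.0023] dq 0.05065269755356341
tilt tool z,y: [0.0032 0.0208]
mouth [ 0.4858 -0.256   0.1767]
t 29.35 tcp [ 0.4847 -0.2564  0.2302] jaw yaw -63.735462369626994 down [ 0.0201  0.0063 -0.9998] q [ 0.5583  0.1308 -0.1574  1.7328  0.0071  1.2636 -0.7121]
bar 1400 [ 0.5469 -0.2236  0.1178] 0.11793161723895915 ((0.5459389686584473, -0.2241283655166626), (0.06983926892280579, 0.014010158367455006), 29.75685691833496)
0.07 133 [ 0.5458 -0.2245  0.0862] ((0.5455464720726013, -0.22425225377082825), (0.020200569182634354, 0.02091600000858307), 29.115190505981445)
0.05 107 [ 0.5517 -0.2261  0.0604] span [ 0.5413 -0.2376] [ 0.56   -0.2094]
0.072 54 [ 0.5523 -0.2266  0.0772] span [ 0.5421 -0.2382] [ 0.5612 -0.2114]
0.085 56 [ 0.5489 -0.2275  0.096 ] span [ 0.5258 -0.2438] [ 0.5736 -0.2144]
0.108 111 [ 0.5485 -0.2269  0.1134] span [ 0.5212 -0.2448] [ 0.5739 -0.2068]
0.116 45 [ 0.5461 -0.224   0.1167] span [ 0.5204 -0.2402] [ 0.5709 -0.2091]
0.05 51 [ 0.5411 -0.2174  0.0607] span [ 0.5304 -0.2278] [ 0.5572 -0.2089]
0.072 24 [ 0.5392 -0.2158  0.0769] span [ 0.529  -0.2234] [ 0.5489 -0.2113]
0.085 37 [ 0.5424 -0.2193  0.0978] span [ 0.5179 -0.2309] [ 0.5666 -0.2037]
0.108 64 [ 0.5435 -0.2195  0.1127] span [ 0.5172 -0.2393] [ 0.5671 -0.2038]
0.116 18 [ 0.5412 -0.2229  0.1166] span [ 0.5201 -0.2361] [ 0.5691 -0.2081]
```

View pics/fin.png

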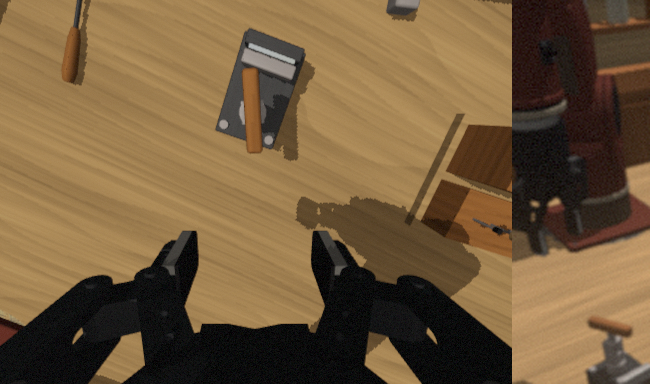

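```bash
python3 -c "
from plant import r
print(r.finish_job())"
```

```text
the job is handed in; nothing more can be done
None
```

The T-key is standing on the clamp's drive, clicked home and turned clockwise to the stop. I handed the job in at about 29.5 s; no verdict was reported.

- **Pressing on:** The key met the balls about 26 mm above home and passed them at roughly 15 N. It then ran to a hard stop that 18 N did not move. I held it there before turning.
- **Turning:** I stopped when the torque rose from about 0.1 to 0.43 N m at the expected angle, then relaxed, released and backed off.
- **Last checks (wrist camera, after release):**
  - The bar top is at 118 mm, which puts the mouth at 47 mm, equal to the collar height I measured.
  - The bar centre is within about 0.2 mm of the axis.
  - The key's angle, less the full play, gives a spindle turn of about 1.05 rad, and the moving jaw looks closed on the strip.
- **Round-knobbed key:** It was still in its recess when I last saw it, just after lifting the T-key. The final picture does not show it, and the arm did not go near it again.
- **What disagreed:** The arm picked up a tool tilt of up to 0.07 rad from fast moves, which cost about 10 s to work off. The scene and side cameras also differed from the tool model by 1–3 mm near the drive, so I centred the key there by contact force instead.

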